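Let the spare fuse out of the lever dispenser and lower its lid softly

TASK

Get the spare fuse out of the bench dispenser: press the red paddle of its lever right down with the fingertips, so that the linked blue lid lifts, and keep it fully down until the grey fuse has rolled out and lies at the end of the open catch tray. Then ease the paddle back up so that the lid sinks slowly and closes fully without slamming. Work by the lever alone: do not touch the lid or the fuse, which stays in the tray, and leave the torch, the tester and the bulb standing where they are.

Things in the scene. Friction and masses are not known exactly. Their poses are not given: they have to be found in the camera images.
- dispenser: Fuse dispenser fixed to the bench, perforated aluminium; origin on the bench surface, z up, turned up to 0.45 rad. Its y axis runs along the chute: covered hopper (62 mm wide, 113 mm high) from y -79 to +75 mm, then the open catch tray to +184 mm. The floor slopes down 12 degrees to +y, so the fuse rolls out by itself. The lever lies on the -x side; its paddle sticks out past the hopper at -y.
- tray (a point): Middle of the open-topped catch tray's floor (inside 54 mm wide, 105 mm long, walls up to 52 mm above the bench), at (0, 130, 24) mm in the dispenser's frame.
- paddle (a point): Centre of the top face of the lever's red paddle (50 x 50 mm, 8 mm thick); at rest level, 93 mm above the bench, at (-22, -165, 93) mm in the dispenser's frame, with free space all round and below. It moves with the lever: about 36 mm down in all and less than 10 mm sideways.
- lever (a joint): Lever angle, rad: 0 at rest (paddle up, lid shut), 0.32 at the stop (paddle down, lid up). Pivot parallel to the dispenser's x axis at y -50, z 85 mm. The linked lid turns twice as far. Pressing takes 1 to 4 N. No spring or catch: the lid's weight swings the lever back, so a paddle let go slams the lid; a slowly rising fingertip is followed by the paddle until the lid is shut.
- lid: Blue steel lid, 62 mm wide, 85 mm long, with a down-turned lip 70 mm high that closes the hopper's outlet. Origin on its hinge, at (0, -10, 112) mm in the dispenser's frame; it runs to +y and swings upwards, reaching about 165 mm above the bench. Not to be touched.
- fuse: Grey screw-in fuse with a brass end, 24 mm in diameter, 44 mm long, lying along the dispenser's x; origin at its centre. It starts hidden in the hopper behind the lid's lip and rolls to the tray's end wall (centre then at y about 168, z 28 mm in the dispenser's frame). Not to be touched.
- torch: Stainless steel torch standing on its head, 38 mm wide at the foot, 110 mm high; origin at the centre of its foot. Bystander.
- tester: Blue plastic tester box lying flat, 48 x 62 x 30 mm high; origin at the centre of its underside. Bystander.
- bulb: White LED bulb upright in a round aluminium foot 48 mm wide, 92 mm high; origin at the centre of its underside. Bystander.

How it is judged:
On the way:
1. the lever is held fully down (lid up) while the fuse lies in the catch tray (value of joint lever above 0.28 rad and y of fuse in the frame of dispenser between 0.12 and 0.185 m and x of fuse in the frame of dispenser between -0.03 and 0.03 m and z of fuse in the frame of dispenser below 0.05 m), for 0.2 s.
At the end, for the whole second after the job is handed in: The lid is shut (lever within 0.02 rad of rest, lid within 0.04 rad of level), the fuse lies at rest in the outer part of the catch tray (centre 120 to 185 mm along the dispenser's y), and torch, tester and bulb stand upright within 10 mm of where they were (value of joint lever below 0.02 rad and angle between lid's own z axis and vertical below 0.04 rad and y of fuse in the frame of dispenser between 0.12 and 0.185 m and x of fuse in the frame of dispenser between -0.03 and 0.03 m and z of fuse in the frame of dispenser below 0.05 m and linear speed of fuse below 0.02 m/s and distance of each of torch, tester, bulb from where it was at the start of the episode below 0.01 m and angle between each of torch, tester, bulb's own z axis and vertical below 0.15 rad); the robot touches nothing.
It fails at once if the lid slams: it sinks faster than 1.4 rad/s (lever returning faster than 0.7 rad/s) (velocity of joint lever below -0.7 rad/s).
It fails at once if the robot touches the lid (contact force between any of the fingers, the arm and lid above 0.5 N).
It fails at once if the robot touches or carries the fuse (contact force between any of the fingers, the arm and fuse above 0.5 N).
It fails at once if the fuse is lifted out of the chute (z of fuse in the frame of dispenser above 0.09 m).
It fails at once if a bystander is shifted, lifted or tipped (distance of any of torch, tester, bulb from where it was at the start of the episode above 0.015 m or angle between any of torch, tester, bulb's own z axis and vertical above 0.3 rad).
It also fails if it takes over 38 s, if anything falls off the work surface, if the arm or the gripper's body presses on something with over 40 N, if the wrist force passes 120 N, or if a joint passes its speed limit or range.

ROBOT

A 6-joint arm with a two-finger parallel gripper is mounted at the origin on the work surface. World frame = base frame: x ahead of the robot, y to its left, z up, the work surface at z = 0. Lengths are in m, angles in rad, forces in N, time in s.
With the tool pointing down it reaches from about 0.425 to 0.925 m from the base axis. Payload 12.5 kg.
Tool frame: the origin (TCP) lies midway between the tips of the shut fingers; the grasp point (between the pads) lies 19 mm behind it; z points along the fingers, y is the direction in which the jaws open and shut (so a half turn about z gives the same grasp; the last joint's range is limited). The gripper opens to 85 mm and grips with 20 to 120 N. Pads are 22 mm wide; open, the fingers measure 114 mm over their backs; the gripper's body (76 mm by 85 mm) begins 54 mm behind the grasp point. The pads swing forward as they close: fully open they stand 13 mm farther back than shut.
Start: joints at [-1.231, 0.491, 1.559, -0, 1.092, -0.106], TCP at [0.27, -0.564, 0.231] pointing down, gripper open.
Joint ranges: [-3.1, 3.1], [-0.84, 2.19], [0.05, 2.79], [-1.13, 4.28], [0.06, 2.93], [-2.69, 2.69]. Speed limits (rad/s): [2.22, 2.22, 2.79, 3.14, 3.14, 3.14].

INTERFACE

Orientations are given as a unit quaternion [x, y, z, w].
In Python, from rig import r, imaging, order gives the robot as it stands.
- The arm moves only by the tool move_arm, never from a script. Its argument "steps" is text: rows parted by semicolons, each of 7 numbers parted by spaces: the turn, a rotation vector about the tool's x, y, z in rad, then the shift along the tool's x, y, z in cm, then the finger opening in cm, from 0 to 8.54. In form: wx wy wz tx ty tz fingers; .... A call has exactly 8 rows; each row shifts and turns the commanded pose from where the row before left it, along the tool's axes as they then stand; what a row does not reach is not made up. A row lasts 1/8 s, in which the tool goes at most 62.5 mm and 10.7 degrees, less where a joint would pass 70% of its speed; a pose out of reach is approached as far as the arm can. A call with a gripper value outside its range is refused whole. The fingers move at their own pace and stop on an object; the grip force is fixed at half the most. Time passes only in rows, so rows that do not move let the fingers close, or fill a call up. It gives the time, the measured TCP pose, the force and the opening at its end, in the units of the state.
- r.state(): the state, without advancing time (a new reading comes with each control period).
- imaging.capture(name): name is "side" or "top" or "wrist"; returns a dict with "image" (480x640x3 uint8, blue, green, red), "intrinsics" (3x3 intrinsics, pixels), "k1" (the pictures are not rectified: a ray, as slopes to the right and down, at radius r is drawn at 1 + k1 r^2 times it, then the intrinsics apply), "R" (3x3) and "t" (3): a world point X has camera coordinates R X + t. Camera axes: x right, y down, z forward; pixel columns grow to the right and rows downward; lengths in m; the calibration is good to about 2 mm. A picture is of the moment at which its call begins. There is no depth.
- order.hand_in(): hands the job in, once; it reports no verdict.
The state is a dict: "time": time; "joint_positions": joint angles; "qd": joint speeds; "joint_torque": joint torques, N m; "position": TCP position; "tool_rot": TCP orientation; "wrist_force": force on the tool from outside, world axes, zero at the start; "ft_torque": the same for the moment, N m; "gripper_width": finger opening in m.
Only numpy, scipy, OpenCV 4.12 (cv2) and the standard library are available. Lean on these libraries where they do the work, as an engineer would, in place of code of your own. Each camera call takes 0.05 s, during which the arm holds its last target.

## Working session

There is one attempt and no reset: what is moved stays moved. The work goes in short steps, Python scripts to look and compute and a tool call to move; the robot and the scene stay as the last step left them, time stands still between calls to the robot, and variables do not carry over. Pictures are saved under pics/ and viewed, and the job is handed in when it is done.

Besides the shell and the picture viewer there is one more tool, called after "Request:" as name(argument=value, ...), one argument or row to a line, values as JSON. move_arm: Moves the arm, as the interface text tells. Its arguments: {"type":"object","properties":{"steps":{"type":"string"}},"required":["steps"]}

```bash
mkdir -p pics; ls; python3 - <<'E'
from rig import r, imaging, order
import cv2,json
s=r.state(); print({k:(v if not hasattr(v,'tolist') else v.tolist()) for k,v in s.items()})
for n in("side","top","wrist"):
    c=imaging.capture(n); cv2.imwrite(f"pics/{n}0.png",c["image"])
    print(n,c["intrinsics"],c["k1"],c["R"],c["t"])
E
```

```text
pics
{'time': 0.0, 'joint_positions': [-1.2305804136338363, 0.4915409444041523, 1.5594344177803237, -2.646237985457328e-05, 1.0917105475780569, -0.10562890233262442], 'qd': [-0.0004886935086669403, 9.875903876517206e-05, -0.0007589570155668756, -0.00011219828900617867, 0.00022594082344453093, 0.0017408551568333574], 'joint_torque': [-0.0014373530939337797, -61.844186782836914, -26.15885317325592, -0.0001742542281135684, 0.004115017654839903, -2.8169066013106203e-05], 'position': [0.2694368518570969, -0.5636940758714681, 0.230744483616963], 'tool_rot': [0.9752540313764334, 0.22108657884185007, -7.562659696554524e-05, -0.0005414985126347093], 'wrist_force': [-0.23082149912292568, 0.8067398204362859, 1.0579114513193681], 'ft_torque': [0.06212119254074201, 0.03133728338071694, 0.020918244545134936], 'gripper_width': 0.08551416353221779}
side [[606.10246326   0.         318.0016121 ]
 [  0.         606.10246326 236.36199593]
 [  0.           0.           1.        ]] 0.0046503982994319185 [[-0.94427864 -0.32909541  0.00583694]
 [-0.25792295  0.72881263 -0.63427747]
 [ 0.20448377 -0.60044014 -0.77308345]] [0.59431167 0.17571445 0.984225  ]
top [[592.54539087   0.         332.96283817]
 [  0.         592.54539087 245.85626669]
 [  0.           0.           1.        ]] -0.17162446845815352 [[ 0.02295607 -0.99972222  0.00533793]
 [-0.98321498 -0.02354306 -0.18092548]
 [ 0.18100089 -0.00109499 -0.98348232]] [0.04336979 0.62804617 0.8947188 ]
wrist [[370.37587037   0.         324.27750934]
 [  0.         370.37587037 245.45008546]
 [  0.           0.           1.        ]] -0.07127826849326105 [[ 0.43170017 -0.90201473 -0.0020941 ]
 [-0.85282556 -0.40891245  0.32477556]
 [-0.29380864 -0.13841976 -0.9457888 ]] [-0.62407089 -0.04280112  0.38241846]
```

View pics/side0.png

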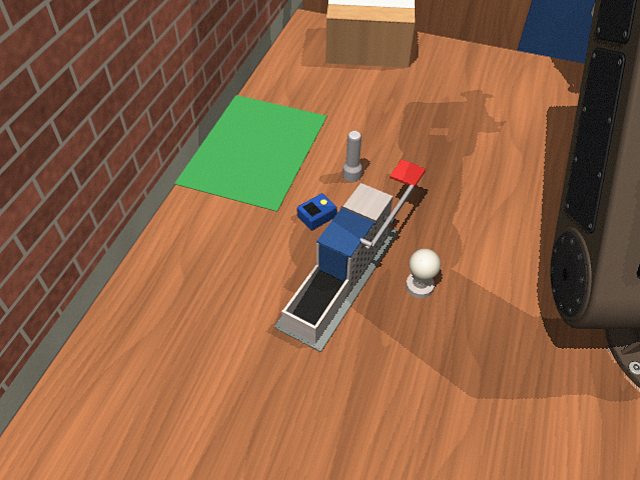

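View pics/top0.png

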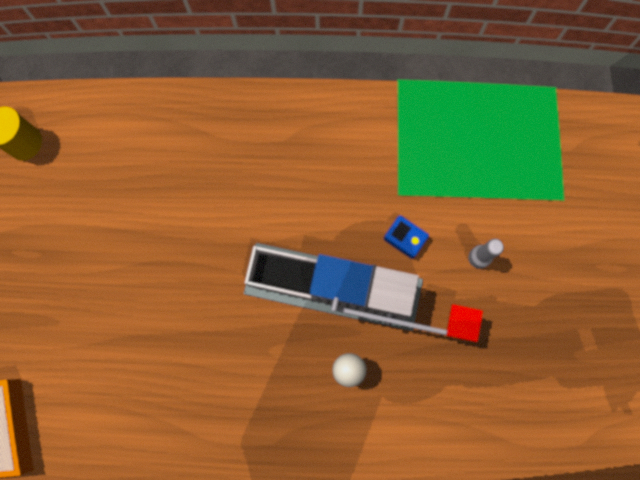

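View pics/wrist0.png

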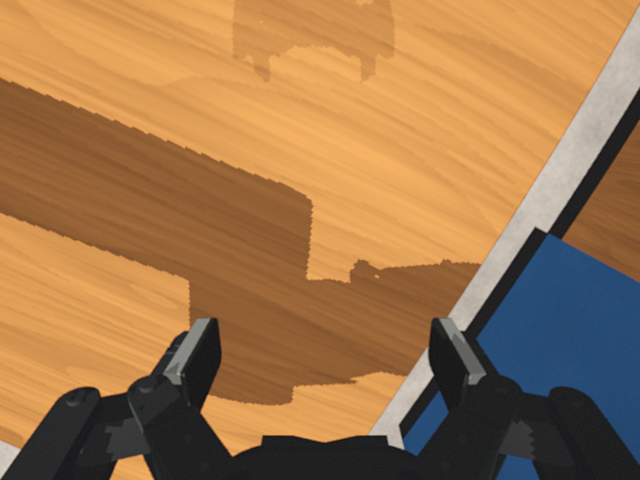

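The side view shows the red paddle at about (407,173), the torch at (353,155), the tester at (317,210) and the bulb at (424,270). The top view has the paddle at (465,324), the tray end at about (250,270), the torch at (485,253), the tester at (407,237) and the bulb at (350,370).

```bash
cat > h.py <<'E'
import numpy as np,cv2
from rig import r, imaging, order
def ray(c,px):
    K=np.array(c["intrinsics"]);k=c["k1"];R=np.array(c["R"]);t=np.array(c["t"])
    p=cv2.undistortPoints(np.array([[px]],float),K,np.array([k,0,0,0,0.]))[0,0]
    d=R.T@np.array([p[0],p[1],1]);return -R.T@t,d/np.linalg.norm(d)
def plane(c,px,z):
    o,d=ray(c,px);return o+d*(z-o[2])/d[2]
def tri(c1,p1,c2,p2):
    A=np.zeros((3,3));b=np.zeros(3);L=[]
    for c,p in((c1,p1),(c2,p2)):
        o,d=ray(c,p);M=np.eye(3)-np.outer(d,d);A+=M;b+=M@o;L.append((o,d))
    X=np.linalg.solve(A,b);return X,max(np.linalg.norm((np.eye(3)-np.outer(d,d))@(X-o)) for o,d in L)
def proj(c,X):
    x=np.array(c["R"])@X+np.array(c["t"]);a=x[:2]/x[2];a=a*(1+c["k1"]*(a@a))
    K=np.array(c["intrinsics"]);return K[:2,:2]@a+K[:2,2]
def red(c,vmin=90):
    h=cv2.cvtColor(c["image"],cv2.COLOR_BGR2HSV)
    m=(((h[...,0]<4)|(h[...,0]>175))&(h[...,1]>200)&(h[...,2]>vmin)).astype(np.uint8)
    n,l,st,ce=cv2.connectedComponentsWithStats(m)
    i=1+np.argmax(st[1:,4]);return (l==i).astype(np.uint8),st[i],ce[i]
E
python3 - <<'E'
from h import *
C={}
for n in("side","top"):
    c=C[n]=imaging.capture(n)
    m,st,ce=red(c); v=cv2.cvtColor(c["image"],cv2.COLOR_BGR2HSV)[...,2][m>0]
    print(n,st,ce,np.percentile(v,[1,10,50,90]))
    cnt=max(cv2.findContours(m,0,1)[0],key=cv2.contourArea)
    q=cv2.approxPolyDP(cnt,4,True)[:,0];print(q.tolist(), cv2.boxPoints(cv2.minAreaRect(cnt)).tolist())
    x,y=map(int,ce); cr=c["image"][y-40:y+40,x-50:x+50]; cv2.imwrite(f"pics/{n}_p.png",cv2.resize(cr,None,fx=8,fy=7,interpolation=0))
E
```

```text
side [403 181   7   4  11] [405.81818182 182.81818182] [115.3 127.  137.  166. ]
[[403, 181], [409, 183]] [[402.4000549316406, 182.8000030517578], [403.0000305175781, 181.00001525878906], [409.0000305175781, 183.00001525878906], [408.4000549316406, 184.8000030517578]]
top [447 305  35  37 960] [464.37291667 323.184375  ] [149.36 206.   217.   237.  ]
[[452, 306], [447, 335], [477, 340], [481, 312]] [[445.5950622558594, 335.55609130859375], [452.2975158691406, 304.27801513671875], [483.5755920410156, 310.98046875], [476.8731384277344, 342.258544921875]]
```

```bash
sed -i 's/h\[...,1\]>200/h[...,1]>180/' h.py; python3 - <<'E'
from h import *
c=imaging.capture("side");h=cv2.cvtColor(c["image"],cv2.COLOR_BGR2HSV)
print(h[165:187:3,395:425:5].tolist())
cv2.imwrite("pics/sp.png",cv2.resize(c["image"][110:360,260:470],(672,800))[:600])
cv2.imwrite("pics/sp.png",cv2.resize(c["image"][140:240,330:450],(720,600),interpolation=0))
c=imaging.capture("top");cv2.imwrite("pics/tp.png",cv2.resize(c["image"][220:400,240:500],(800,554),interpolation=cv2.INTER_CUBIC))
E
```

```text
[[[13, 146, 182], [0, 189, 245], [1, 191, 243], [1, 199, 220], [0, 202, 236], [13, 149, 152]], [[1, 192, 230], [1, 191, 244], [1, 187, 245], [1, 196, 220], [1, 196, 220], [0, 195, 224]], [[1, 189, 246], [1, 192, 244], [1, 193, 237], [1, 196, 221], [0, 197, 220], [1, 196, 220]], [[1, 193, 244], [1, 192, 244], [1, 193, 236], [1, 196, 221], [1, 195, 221], [1, 198, 228]], [[1, 194, 249], [1, 191, 246], [1, 194, 220], [1, 197, 221], [0, 197, 219], [1, 197, 133]], [[10, 166, 118], [1, 209, 143], [1, 197, 225], [1, 196, 221], [1, 199, 224], [13, 147, 165]], [[12, 148, 152], [12, 155, 163], [1, 206, 129], [1, 193, 239], [0, 198, 209], [12, 146, 155]], [[11, 150, 150], [11, 150, 163], [11, 127, 66], [17, 9, 203], [9, 170, 63], [12, 145, 153]]]
```

View pics/sp.png

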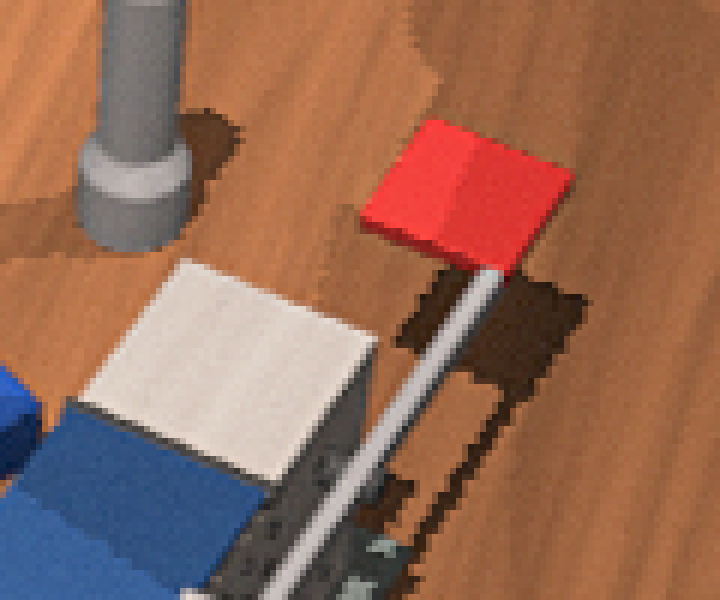

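View pics/tp.png

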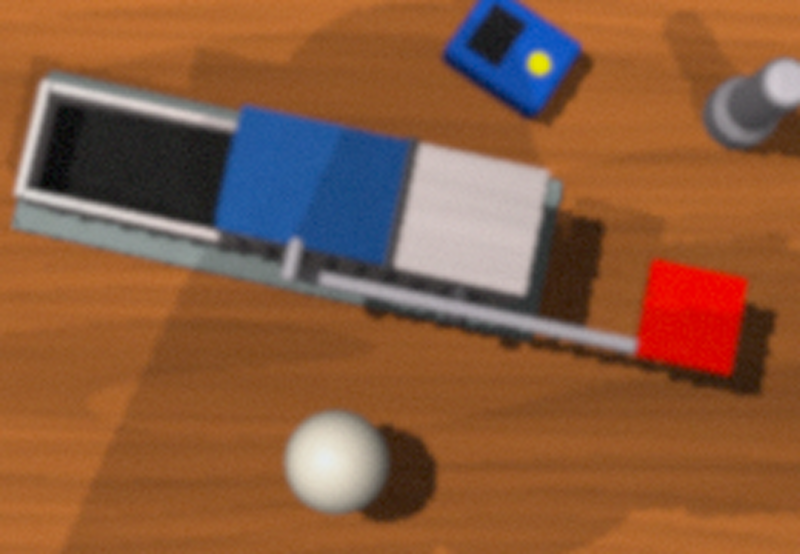

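The side crop shows the paddle's top face with corners at about (402,160), (425,169), (415,184) and (390,176). The front edge below it is darker. In the top crop the lever joins at the paddle's lower-left corner (447,336), and this lets me match the corners between the two views.

```bash
cat >> h.py <<'E'
def corners(c,vmin):
    m,st,ce=red(c,vmin)
    b=cv2.resize(m*255,None,fx=1,fy=1)
    cnt=max(cv2.findContours(m,0,1)[0],key=cv2.contourArea)
    q=cv2.approxPolyN(cnt,4) if hasattr(cv2,'approxPolyN') else cv2.approxPolyDP(cnt,4,True)
    M=cv2.moments(m,True);return q.reshape(-1,2).astype(float),np.array([M['m10'],M['m01']])/M['m00'],m.sum()
E
python3 - <<'E'
from h import *
s=imaging.capture("side");t=imaging.capture("top")
qs,cs,ns=corners(s,190);qt,ct,nt=corners(t,190)
print(qs.tolist(),cs,ns);print(qt.tolist(),ct,nt)
X,e=tri(s,cs,t,ct);print("centre",X,e)
order=lambda q:None
S=[(402,160),(425.5,169.2),(415.3,184.3),(390.3,176)];T=[(481.5,311.5),(477,341.5),(447,336),(451.5,305.5)]
near=lambda q,p:q[np.argmin(np.hypot(*(q-np.array(p)).T))]
P=[]
for a,b in zip(S,T):
    a=near(qs,a);b=near(qt,b);x,e=tri(s,a,t,b);P.append(x);print(a,b,x.round(4),round(e,4))
P=np.array(P);print([np.linalg.norm(P[i]-P[i-1]).round(4) for i in range(4)],P.mean(0))
ax=np.array([plane(t,ct,.093),plane(s,cs,.093)]);print(ax)
# blue lid + white top corners at z .113
c4=[plane(t,np.array(p)*[260/800,180/554]+[240,220],z) for p,z in (((48,85),.052),((18,192),.052),((548,172),.113),((527,293),.113),((415,143),.113),((393,265),.113))]
print(np.round(c4,4))
tr=(c4[0]+c4[1])/2; hp=(c4[2]+c4[3])/2; d=tr-hp; print("dir",d, np.arctan2(d[1],d[0])-np.pi/2, np.hypot(d[0],d[1]))
for nm,p,z in(("torchtop",(485+0,253),.05),("bulb",(350,370),.07),("tester",(407,237),.03)):print(nm,plane(t,p,z))
E
```

```text
[[425.0, 168.0], [414.0, 185.0], [389.0, 175.0], [401.0, 159.0]] [407.28628231 171.90059642] 503
[[482.0, 311.0], [476.0, 340.0], [446.0, 334.0], [452.0, 305.0]] [464.1670354  322.42920354] 904
centre [ 0.50722379 -0.14603321  0.08835413] 0.0008419793218403367
[401. 159.] [482. 311.] [ 0.5257 -0.1739  0.0897] 0.0014
[425. 168.] [476. 340.] [ 0.4796 -0.1637  0.0913] 0.0
[414. 185.] [446. 334.] [ 0.4885 -0.1178  0.0882] 0.0002
[389. 175.] [452. 305.] [ 0.5352 -0.127   0.0885] 0.0023
[np.float64(0.0478), np.float64(0.0472), np.float64(0.0469), np.float64(0.0476)] [ 0.50723829 -0.14559312  0.08940929]
[[ 0.50611818 -0.14505035  0.093     ]
 [ 0.5074537  -0.14119843  0.093     ]]
[[ 0.6219  0.1832  0.052 ]
 [ 0.565   0.1963  0.052 ]
 [ 0.5737 -0.0709  0.113 ]
 [ 0.5145 -0.0607  0.113 ]
 [ 0.5866 -0.0056  0.113 ]
 [ 0.5268  0.0044  0.113 ]]
dir [ 0.04930834  0.25555235 -0.061     ] -0.190605790036809 0.2602658560867785
torchtop [ 0.62224946 -0.19092017  0.05      ]
bulb [0.43111273 0.0274548  0.07      ]
tester [ 0.6497794  -0.06471872  0.03      ]
```

The paddle centre comes out at about (0.507, -0.145, 0.090) with sides of 47 to 48 mm, against the 50 mm and 93 mm given. The yaw is about -0.195, and the hopper and tray ends agree with that frame to within 3 mm. Next I move over with the fingers shut. The total needed along the tool axes is about x +39.4, y -27.6 cm.

Request:
move_arm(
  steps="0 0 0 2 -1.4 0 0;0 0 0 3 -2.1 0 0;0 0 0 3 -2.1 0 0;0 0 0 3 -2.1 0 0;0 0 0 3 -2.1 0 0;0 0 0 3 -2.1 0 0;0 0 0 3 -2.1 0 0;0 0 0 3 -2.1 0 0",
)

```text
time: 1.45
position: [0.4081, -0.3173, 0.2314]
tool_rot: [0.975, 0.221, 0.0, 0.0]
wrist_force: [0.8, 0.4, -0.1]
gripper_width: -0.0002
```

Request:
move_arm(
  steps="0 0 0 3 -2.1 0.5 0;0 0 0 3 -2.1 1 0;0 0 0 3 -2.1 1 0;0 0 0 3 -2.1 1 0;0 0 0 2.5 -2.1 1 0;0 0 0 1.5 -1 1 0;0 0 0 0.4 0 1 0;0 0 0 0 0 0.5 0",
)

```text
time: 2.45
position: [0.5058, -0.1454, 0.1607]
tool_rot: [0.975, 0.221, -0.0, -0.0]
wrist_force: [0.6, 0.2, 0.1]
gripper_width: -0.0004
```

```bash
python3 - <<'E'
from h import *
st=r.state();print(st["time"],st["position"],st["tool_rot"],st["wrist_force"],st["gripper_width"])
for n in("side","top"):
    c=imaging.capture(n);print(n,"tcp px",proj(c,np.array(st["position"])),"paddle",proj(c,np.array([.507,-.145,.091])))
    cv2.imwrite(f"pics/{n}1.png",c["image"])
E
```

```text
2.45 [ 0.50584265 -0.14540517  0.16065502] [ 9.75266506e-01  2.21032081e-01 -2.39958699e-04 -6.41106549e-05] [0.5557132  0.15293118 0.05908875] -0.000402319782158309
side tcp px [413.45499601 142.53457364] paddle [407.89978846 171.35836811]
top tcp px [475.02195397 320.02676918] paddle [463.84046299 321.92354363]
```

View pics/side1.png

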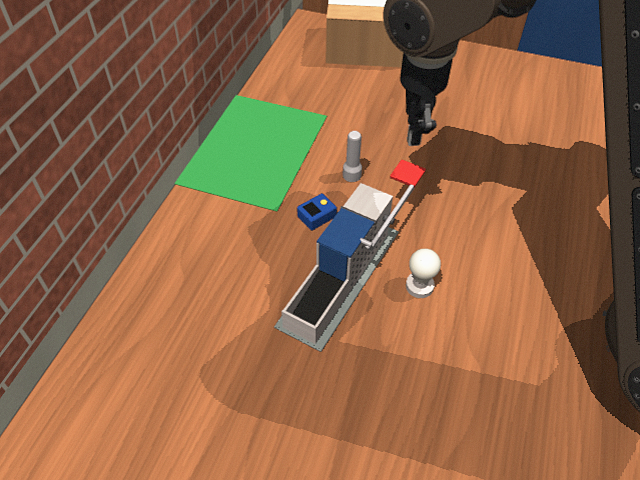

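View pics/top1.png

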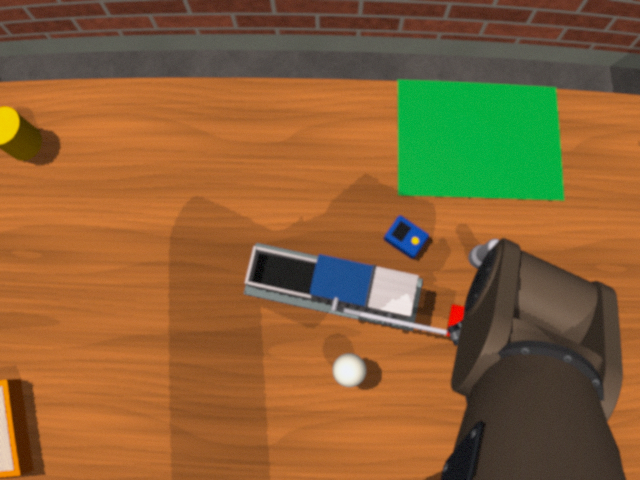

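The shut fingertips show at (415,142) in the side view, which matches the projected TCP, and they hang over the paddle at (407,172). The bystanders and lid are clear. Now down to just above the paddle, then slowly onto it.

Request:
move_arm(
  steps="0 0 0 0 0 1 0;0 0 0 0 0 1.2 0;0 0 0 0 0 1.2 0;0 0 0 0 0 1.0 0;0 0 0 0 0 0.8 0;0 0 0 0 0 0.4 0;0 0 0 0 0 0.2 0;0 0 0 0 0 0 0",
)

```text
time: 3.55
position: [0.5061, -0.145, 0.1034]
tool_rot: [0.975, 0.221, 0.0, 0.0]
wrist_force: [0.4, -0.4, 0.1]
gripper_width: -0.0003
```

Request:
move_arm(
  steps="0 0 0 0 0 0.2 0;0 0 0 0 0 0.2 0;0 0 0 0 0 0.2 0;0 0 0 0 0 0.2 0;0 0 0 0 0 0.2 0;0 0 0 0 0 0.2 0;0 0 0 0 0 0.2 0;0 0 0 0 0 0.2 0",
)

```text
time: 4.55
position: [0.506, -0.1452, 0.0873]
tool_rot: [0.975, 0.221, 0.0, 0.0]
wrist_force: [-2.5, -0.3, 2.7]
gripper_width: -0.0001
```

```bash
python3 - <<'E'
from h import *
st=r.state();print(st["time"],st["position"],st["wrist_force"])
c=imaging.capture("side");cv2.imwrite("pics/side2.png",cv2.resize(c["image"][110:360,260:500],(576,600)))
E
```

```text
4.55 [ 0.50603588 -0.14515809  0.087286  ] [-2.45846617 -0.29431364  2.65499449]
```

View pics/side2.png

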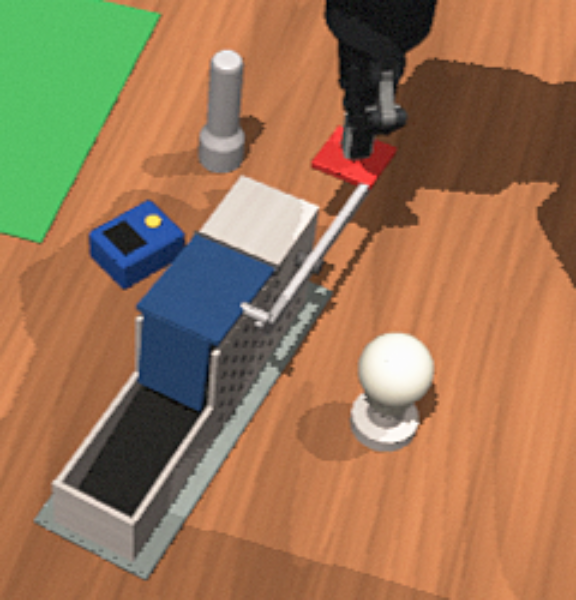

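The fingertips sit on the paddle, the lever has begun to turn and the lid has just started to lift. Reaction force is about 2.7 N. I carry on down.

Request:
move_arm(
  steps="0 0 0 0 0 0.25 0;0 0 0 0 0 0.25 0;0 0 0 0 0 0.25 0;0 0 0 0 0 0.25 0;0 0 0 0 0 0.25 0;0 0 0 0 0 0.25 0;0 0 0 0 0 0.25 0;0 0 0 0 0 0.25 0",
)

```text
time: 5.6
position: [0.506, -0.145, 0.0671]
tool_rot: [0.975, 0.221, -0.0, 0.0]
wrist_force: [0.1, 0.6, 3.0]
gripper_width: -0.0001
```

Request:
move_arm(
  steps="0 0 0 0 0 0.15 0;0 0 0 0 0 0.1 0;0 0 0 0 0 0.1 0;0 0 0 0 0 0.1 0;0 0 0 0 0 0.1 0;0 0 0 0 0 0.1 0;0 0 0 0 0 0 0;0 0 0 0 0 0 0",
)

```text
time: 6.6
position: [0.506, -0.145, 0.0608]
tool_rot: [0.975, 0.221, -0.0, 0.0]
wrist_force: [0.2, 0.1, 2.2]
gripper_width: 0.0001
```

```bash
python3 - <<'E'
from h import *
st=r.state();print(st["time"],st["position"],st["wrist_force"])
c=imaging.capture("side");cv2.imwrite("pics/side3.png",cv2.resize(c["image"][110:360,260:500],(576,600)))
E
```

```text
6.6 [ 0.50598589 -0.14504431  0.06077678] [0.18227437 0.10813026 2.16193044]
```

View pics/side3.png

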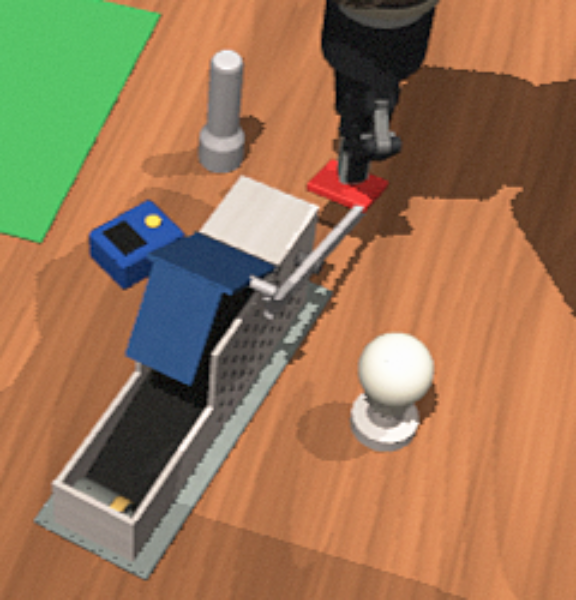

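The fuse, with its brass end, already lies at the tray's end wall, at about (103,497) in the crop. The lid is well up. With only 2.2 N the stop is not reached yet, so I press on in fine rows.

Request:
move_arm(
  steps="0 0 0 0 0 0.05 0;0 0 0 0 0 0.05 0;0 0 0 0 0 0.05 0;0 0 0 0 0 0.05 0;0 0 0 0 0 0 0;0 0 0 0 0 0 0;0 0 0 0 0 0 0;0 0 0 0 0 0 0",
)

```text
time: 7.65
position: [0.506, -0.145, 0.0588]
tool_rot: [0.975, 0.221, -0.0, 0.0]
wrist_force: [-0.3, 0.2, 2.3]
gripper_width: -0.0005
```

Request:
move_arm(
  steps="0 0 0 0 0 0.05 0;0 0 0 0 0 0.05 0;0 0 0 0 0 0.05 0;0 0 0 0 0 0 0;0 0 0 0 0 0 0;0 0 0 0 0 0 0;0 0 0 0 0 0 0;0 0 0 0 0 0 0",
)

```text
time: 8.65
position: [0.5061, -0.145, 0.0575]
tool_rot: [0.975, 0.221, 0.0, 0.0]
wrist_force: [0.3, 0.6, 6.8]
gripper_width: 0.0002
```

Request:
move_arm(
  steps="0 0 0 0 0 0.05 0;0 0 0 0 0 0 0;0 0 0 0 0 0 0;0 0 0 0 0 0 0;0 0 0 0 0 0 0;0 0 0 0 0 0 0;0 0 0 0 0 0 0;0 0 0 0 0 0 0",
)

```text
time: 9.65
position: [0.5061, -0.145, 0.0572]
tool_rot: [0.975, 0.221, 0.0, 0.0]
wrist_force: [-2.3, 1.3, 9.5]
gripper_width: -0.0002
```

```bash
python3 - <<'E'
from h import *
st=r.state();print(st["time"],st["position"],st["wrist_force"])
c=imaging.capture("side");cv2.imwrite("pics/side4.png",cv2.resize(c["image"][110:360,260:500],(576,600)))
O=np.array([.5606,.0126,0]);a=-.195;R=np.array([[np.cos(a),-np.sin(a),0],[np.sin(a),np.cos(a),0],[0,0,1]])
cr=lambda p:((p-[260,110])*2.4).round(0)
# lid front-top edge corners predicted at lever 0.32/0.28/0.24; fuse at rest
for q in(.32,.28,.24):
    b=2*q;print(q,[cr(proj(c,O+R@np.array([sx*.031,-.01+.085*np.cos(b),.112+.085*np.sin(b)]))) for sx in(-1,1)])
print("fuse",cr(proj(c,O+R@np.array([0,.168,.028]))))
E
```

```text
9.65 [ 0.5061052  -0.14498266  0.05722226] [-2.32306333  1.27015887  9.46583643]
0.32 [array([232., 284.]), array([148., 247.])]
0.28 [array([229., 294.]), array([145., 257.])]
0.24 [array([226., 303.]), array([142., 266.])]
fuse [103. 503.]
```

View pics/side4.png

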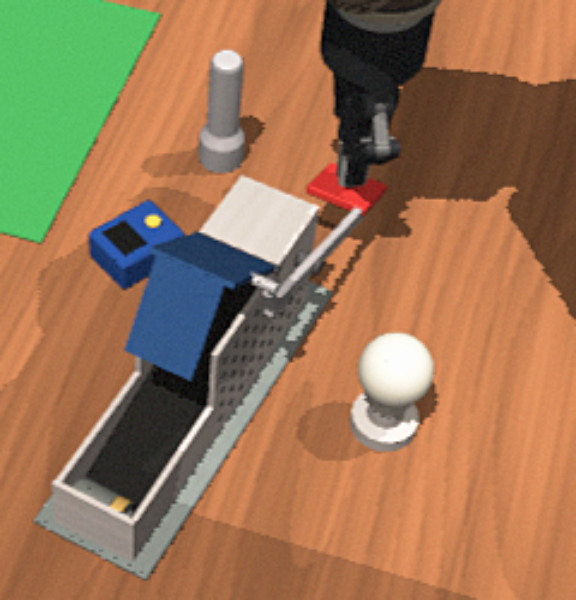

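At the stop: the force rises against it (9.5 N), and the lid edge fits the 0.32 rad prediction. The fuse is at (103,497), against a predicted (103,503). Now I ease up slowly.

Request:
move_arm(
  steps="0 0 0 0 0 -0.05 0;0 0 0 0 0 -0.1 0;0 0 0 0 0 -0.15 0;0 0 0 0 0 -0.15 0;0 0 0 0 0 -0.15 0;0 0 0 0 0 -0.15 0;0 0 0 0 0 -0.15 0;0 0 0 0 0 -0.15 0",
)

```text
time: 10.7
position: [0.506, -0.1451, 0.0674]
tool_rot: [0.975, 0.221, 0.0, 0.0]
wrist_force: [-0.9, -2.5, 2.0]
gripper_width: -0.0002
```

Request:
move_arm(
  steps="0 0 0 0 0 -0.15 0;0 0 0 0 0 -0.15 0;0 0 0 0 0 -0.15 0;0 0 0 0 0 -0.15 0;0 0 0 0 0 -0.15 0;0 0 0 0 0 -0.15 0;0 0 0 0 0 -0.15 0;0 0 0 0 0 -0.15 0",
)

```text
time: 11.7
position: [0.506, -0.145, 0.0794]
tool_rot: [0.975, 0.221, 0.0, 0.0]
wrist_force: [0.4, -2.9, 3.0]
gripper_width: -0.0001
```

Request:
move_arm(
  steps="0 0 0 0 0 -0.15 0;0 0 0 0 0 -0.15 0;0 0 0 0 0 -0.15 0;0 0 0 0 0 -0.1 0;0 0 0 0 0 -0.1 0;0 0 0 0 0 -0.1 0;0 0 0 0 0 -0.1 0;0 0 0 0 0 -0.1 0",
)

```text
time: 12.7
position: [0.506, -0.145, 0.0889]
tool_rot: [0.975, 0.221, -0.0, 0.0]
wrist_force: [0.1, -1.5, 2.5]
gripper_width: 0.0003
```

Request:
move_arm(
  steps="0 0 0 0 0 -0.08 0;0 0 0 0 0 -0.08 0;0 0 0 0 0 -0.08 0;0 0 0 0 0 -0.08 0;0 0 0 0 0 -0.08 0;0 0 0 0 0 -0.08 0;0 0 0 0 0 -0.08 0;0 0 0 0 0 -0.08 0",
)

```text
time: 13.7
position: [0.5059, -0.145, 0.0951]
tool_rot: [0.975, 0.221, -0.0, -0.0]
wrist_force: [0.0, -0.5, 0.5]
gripper_width: 0.0
```

```bash
python3 - <<'E'
from h import *
st=r.state();print(st["time"],st["position"],st["wrist_force"])
c=imaging.capture("side");cv2.imwrite("pics/side5.png",cv2.resize(c["image"][110:360,260:500],(576,600)))
E
```

```text
13.7 [ 0.50588233 -0.1449667   0.095101  ] [ 0.01175259 -0.51985115  0.46231482]
```

View pics/side5.png

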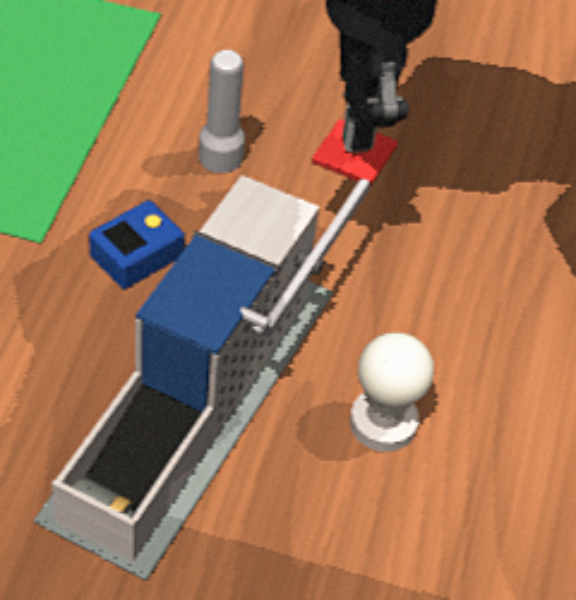

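The lid looks shut and the contact force is gone. I lift clear, slowly at first, and then check against the starting picture.

Request:
move_arm(
  steps="0 0 0 0 0 -0.1 0;0 0 0 0 0 -0.1 0;0 0 0 0 0 -0.2 0;0 0 0 0 0 -0.5 0;0 0 0 0 0 -1 0;0 0 0 0 0 -1.5 0;0 0 0 0 0 -1.5 0;0 0 0 0 0 -1 0",
)

```text
time: 14.75
position: [0.5062, -0.1451, 0.1556]
tool_rot: [0.975, 0.221, 0.001, 0.0]
wrist_force: [0.1, 0.7, -0.2]
gripper_width: 0.0001
```

Request:
move_arm(
  steps="0 0 0 0 0 0 0;0 0 0 0 0 0 0;0 0 0 0 0 0 0;0 0 0 0 0 0 0;0 0 0 0 0 0 0;0 0 0 0 0 0 0;0 0 0 0 0 0 0;0 0 0 0 0 0 0",
)

```text
time: 15.75
position: [0.506, -0.145, 0.1542]
tool_rot: [0.975, 0.221, 0.0, 0.0]
wrist_force: [0.2, 0.2, 0.1]
gripper_width: -0.0
```

```bash
python3 - <<'E'
from h import *
st=r.state();print(st["time"],st["position"],st["wrist_force"],np.abs(st["qd"]).max())
c=imaging.capture("side");a=cv2.imread("pics/side0.png");i=c["image"]
d=cv2.absdiff(a,i).max(2)
for nm,(x0,x1,y0,y1) in dict(paddle=(388,428,157,188),lid=(315,378,207,280),torch=(340,365,128,183),tester=(295,340,193,230),bulb=(403,445,245,300),tray=(280,345,280,345)).items():
    e=d[y0:y1,x0:x1];print(nm,(e>60).sum(),e.size)
print(corners(c,190))
cv2.imwrite("pics/side6.png",np.hstack([cv2.resize(q[110:360,260:460],(400,500)) for q in(a,i)]))
E
```

```text
15.75 [ 0.50601339 -0.14502792  0.15420952] [0.23270083 0.24025304 0.05570008] 0.001267988378786076
paddle 82 1240
lid 0 4599
torch 0 1375
tester 0 1665
bulb 10 2310
tray 100 4225
(array([[424., 171.],
       [414., 185.],
       [389., 175.],
       [402., 158.]]), array([406.7780083, 172.3340249]), np.uint64(482))
```

View pics/side6.png

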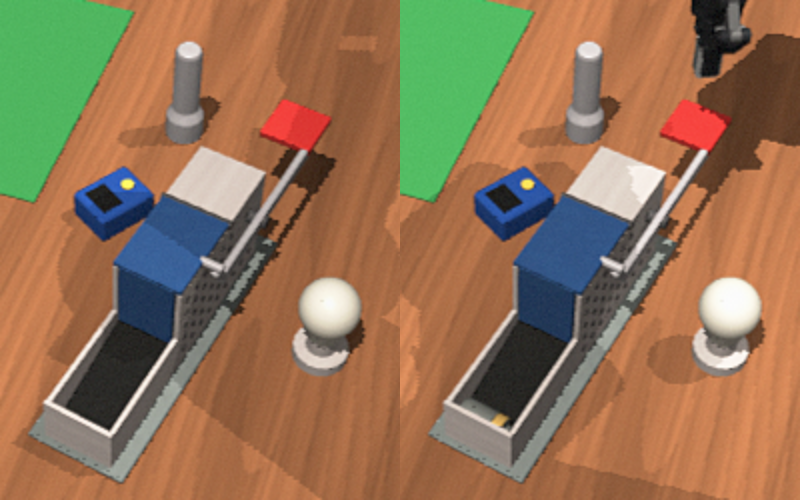

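The picture matches the start: lid shut, paddle up and bystanders unmoved, with the fuse at the tray's end wall. The only differences are the fuse and the shadows, and the gripper is clear. Handing in.

```bash
python3 -c "
from rig import order
print(order.hand_in())"
```

```text
the job is handed in; nothing more can be done
None
```

I pressed the red paddle down to its stop with the shut fingertips and the fuse rolled to the end of the tray. I then raised the paddle slowly over about 4 s, so the lid sank with the fingertip. I lifted clear and handed in at about 15.8 s of the 38 s. The hand-in gives no verdict.

**At the stop:** the force rose from about 2.3 N to 9.5 N, and the lid edge fitted the predicted 0.32 rad. The fuse lay within a few pixels of where it should end up.

**Closing:** the fingertip rose at no more than 12 mm/s, roughly 0.1 rad/s at the lever against the 0.7 limit. The contact force had faded to about zero by 95 mm height.

**Final side view:** the lid, torch and tester match the first picture. The small differences at the bulb and paddle look like moved shadows, and the tray differs because the fuse is now in it. The gripper was about 60 mm above the paddle.

**Disagreements:** the two-view paddle height came out at 88–91 mm against the stated 93 mm. Its sides measured 47–48 mm against 50 mm, probably from mask edges and the 2 mm calibration. I did not measure the final lever and lid angles as numbers; I judged them from the image match.

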